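Put the pedestal posts away in order of height

ROBOT

A 6-joint arm with a two-finger parallel gripper is mounted at the origin on the work surface. World frame = base frame: x ahead of the robot, y to its left, z up, the work surface at z = 0. Lengths are in mm, angles in rad, forces in N, time in s.
With the tool pointing down it reaches from about 250 to 775 mm from the base axis. Payload 8.9 kg.
Tool frame: the origin (TCP) lies between the finger pads; the fingertips stand 25 mm ahead of it and the grasp point (between the pads) lies 6 mm ahead of it; z points along the fingers, y is the direction in which the jaws open and shut (so a half turn about z gives the same grasp; the last joint's range is limited). The gripper opens to 85 mm and grips with 20 to 120 N. Pads are 22 mm wide; open, the fingers measure 114 mm over their backs; the gripper's body (76 mm by 85 mm) begins 54 mm behind the grasp point. The pads swing forward as they close: fully open they stand 13 mm farther back than shut.
Start: joints at [-1.263, 0.291, -0.153, 1.127, 0, 1.431], TCP at [226.844, -473.461, 256.305] pointing down, gripper open.
Joint ranges: [-2.52, 2.52], [-0.91, 1.74], [-1.3, 1.37], [-1.96, 2.02], [-1.52, 1.47], [-3.14, 3.14]. Speed limits (rad/s): [2.22, 2.22, 2.79, 3.14, 3.14, 3.14].

INTERFACE

Orientations are given as a unit quaternion [w, x, y, z].
In Python, from workcell import env gives the robot as it stands.
- The arm moves only by the shell command python3 -m creep 'ROWS' [FORCE]. ROWS is JSON, a list of rows, each an object with "hand": the gripper's target within -1 to 1 (fully open at 1, half-way at 0, shut at -1); "linear": the shift along the world's x, y, z normalised to -1 to 1, where 1 is 150 mm, a list of three; "twist": the turn, a rotation vector about the world's x, y, z normalised to -1 to 1, where 1 is 45 degrees, a list of three. A call has exactly 5 rows; each row is the pose to reach, as a shift and turn from the pose measured when the call began; what a row does not reach only later rows make up. A row lasts 1/10 s, in which the tool goes at most 50 mm and 8.59 degrees, less where a joint would pass 70% of its speed; a pose out of reach is approached as far as the arm can. A call with a number of a shift or a turn outside -1 to 1 is refused whole. A call with a gripper value outside its range is refused whole. The fingers move at their own pace and stop on an object; FORCE is the grip in N (left out, the last holds). Time passes only in rows, so rows that repeat a pose let the fingers close, or fill a call up. It gives the time, the measured TCP pose, the force and the opening at its end, in the units of the state.
- env.sense(): the state, without advancing time (a new reading comes with each control period).
- env.capture(name): name is "scene" or "side" or "wrist"; returns (picture, depth): 400x640x3 uint8, blue, green, red; 400x640 float32, mm along the optical axis (not along the pixel's ray), 0 where there is no reading.
- env.calibration(name): a dict with "camera_matrix" (3x3 intrinsics, pixels), "dist_coeffs" ([k1, k2, p1, p2, k3] as OpenCV has them; the pictures are not rectified), "pose" (4x4, takes a point from camera to world coordinates). Camera axes: x right, y down, z forward; pixel columns grow to the right and rows downward; lengths in mm; the calibration is good to about 2 mm. A picture is of the moment at which its call begins: read the wrist's pose just before it. calibration takes no time and is no camera call; for the wrist camera it gives the pose at the moment of the call.
- env.finish_job(): hands the job in, once; it reports no verdict.
The state is a dict: "clock": time; "qpos": joint angles; "qd": joint speeds; "joint_torque": joint torques, N m; "ee_pos": TCP position; "tcp_rot": TCP orientation; "force": force on the tool from outside, world axes, zero at the start; "moment": the same for the moment, N m; "grip_width": opening from 0.0 (shut) to 1.0 (fully open).
Only numpy, scipy, OpenCV 4.12 (cv2) and the standard library are available. Lean on these libraries where they do the work, as an engineer would, in place of code of your own. Each camera call takes 0.05 s, during which the arm holds its last target.

TASK

Put the four loose steel pedestal posts away in the post rack, one standing upright on the floor of each cup, in order of height: the tallest in the cup next to the rack's upright end plate, then down to the shortest in the cup farthest from it. Leave the mounted lens that stands among them where it is.

Things in the scene. Friction and masses are not known exactly. Their poses are not given: they have to be found in the camera images.
- post_50: the shortest of four loose solid steel pedestal posts, 50 mm tall: a plain bright upright cylinder 25 mm in diameter on a round foot 32 mm in diameter and 6 mm thick, with a small dark tapped hole in its top. It stands upright on the table. Origin: centre of the underside of the foot; z runs up the post's axis.
- post_75: the second shortest of four loose solid steel pedestal posts, 75 mm tall: a plain bright upright cylinder 25 mm in diameter on a round foot 32 mm in diameter and 6 mm thick, with a small dark tapped hole in its top. It stands upright on the table. Origin: centre of the underside of the foot; z runs up the post's axis.
- post_100: the second tallest of four loose solid steel pedestal posts, 100 mm tall: a plain bright upright cylinder 25 mm in diameter on a round foot 32 mm in diameter and 6 mm thick, with a small dark tapped hole in its top. It stands upright on the table. Origin: centre of the underside of the foot; z runs up the post's axis.
- post_125: the tallest of four loose solid steel pedestal posts, 125 mm tall: a plain bright upright cylinder 25 mm in diameter on a round foot 32 mm in diameter and 6 mm thick, with a small dark tapped hole in its top. It stands upright on the table. Origin: centre of the underside of the foot; z runs up the post's axis.
- cup_a: one of the four alike round aluminium cups that stand in a straight row, 70 mm apart, on the post rack (a black base plate 360 x 66 x 10 mm fixed on the table, which may lie at a slight angle). Cup: 54 mm outer and 48 mm inner diameter, 10 mm high, dark floor 3 mm above its underside (13 mm above the table), rim 20 mm above the table. Which letter has which place in the row changes. Origin: centre of the underside, 10 mm above the table; z up.
- cup_b: another of the four alike cups of the post rack; shape and origin as cup_a. Which letter has which place in the row changes.
- cup_c: another of the four alike cups of the post rack; shape and origin as cup_a. Which letter has which place in the row changes.
- cup_d: another of the four alike cups of the post rack; shape and origin as cup_a. Which letter has which place in the row changes.
- end_plate: the upright aluminium end plate of the post rack, 66 mm wide, 4 mm thick, its top 101 mm above the table, with a carrying slot. It stands across the row at one end of the rack, fixed, 60 mm from the centre of the nearest cup (the next cups are 130, 200 and 270 mm away); the other end has only a lip 10 mm high. It may be at either end. Origin: centre of its foot, 10 mm above the table; z up.
- mounted_lens: a loose lens in a round black mount, 39 mm in diameter, on a short thin post with a round black foot 44 mm in diameter, 87 mm high in all; it stands upright among the posts and must stay there. Origin: centre of the underside of the foot; z up, x along the lens's axis.
Not all that is in view belongs to the job. What is shaped like the post_100 but blue or pink is not meant.

How it is judged:
By the outcome, as a careful person would: the job done as asked, in the order asked, and still so for the second after the job is handed in, with the robot touching nothing.
It also fails if it takes over 112 s, if anything falls off the work surface, if the arm or the gripper's body presses on something with over 40 N, if the wrist force passes 120 N, or if a joint passes its speed limit or range.

## Working session

There is one attempt and no reset: what is moved stays moved. The work goes in short steps, Python scripts to look and compute and a shell command to move; the robot and the scene stay as the last step left them, time stands still between calls to the robot, and variables do not carry over. Pictures are saved under pics/ and viewed, and the job is handed in when it is done.

```bash
ls; mkdir -p pics; cat > h.py <<'E'
import numpy as np, cv2
from workcell import env
def ray(cal,uv):
    K=np.array(cal["camera_matrix"],float);d=np.array(cal["dist_coeffs"],float);P=np.array(cal["pose"],float)
    n=cv2.undistortPoints(np.array(uv,float).reshape(-1,1,2),K,d).reshape(-1,2)
    r=np.c_[n,np.ones(len(n))]
    return P[:3,3],r@P[:3,:3].T
def onplane(cal,uv,z):
    o,r=ray(cal,uv); s=(z-o[2])/r[:,2]; return o+r*s[:,None]
def cloud(cal,depth):
    v,u=np.mgrid[0:400,0:640]; uv=np.stack([u.ravel(),v.ravel()],1)
    o,r=ray(cal,uv); return (o+r*depth.reshape(-1,1)).reshape(400,640,3)
E
python3 - <<'E'
from h import *
for n in ["scene","side","wrist"]:
    c=env.calibration(n); p,d=env.capture(n)
    cv2.imwrite(f"pics/{n}0.png",p); np.savez(f"{n}0.npz",p=p,d=d,**{k:np.array(v) for k,v in c.items()})
    print(n,np.round(c["pose"],2).tolist())
s=env.sense();print(s["clock"],s["ee_pos"],s["tcp_rot"],s["grip_width"],s["force"])
E
```

```text
pics
scene [[0.54, 0.69, -0.49, 960.42], [0.84, -0.43, 0.33, -293.08], [0.02, -0.59, -0.81, 768.81], [0.0, 0.0, 0.0, 1.0]]
side [[-1.0, -0.04, 0.08, 445.93], [-0.09, 0.6, -0.8, 773.87], [-0.02, -0.8, -0.6, 642.34], [0.0, 0.0, 0.0, 1.0]]
wrist [[0.43, -0.86, -0.28, 298.75], [-0.9, -0.41, -0.13, -438.77], [-0.0, 0.31, -0.95, 373.38], [0.0, 0.0, 0.0, 1.0]]
0.15 [ 226.74592587 -473.18689518  255.87823486] [-4.77407168e-04  9.75153074e-01  2.21531606e-01 -3.90829494e-05] 1.0029044858593543 [-0.17624423 -0.61300557 -0.23288171]
```

View pics/scene0.png

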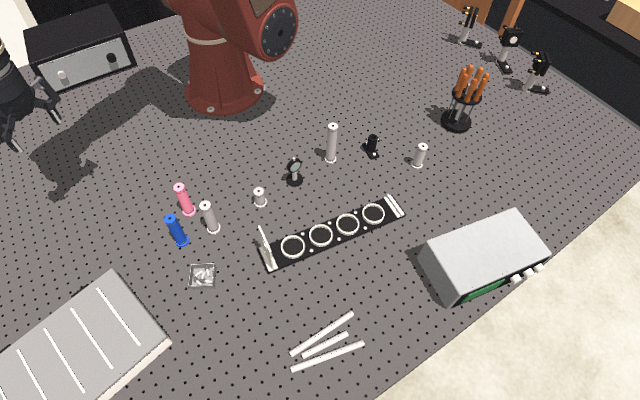

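View pics/side0.png

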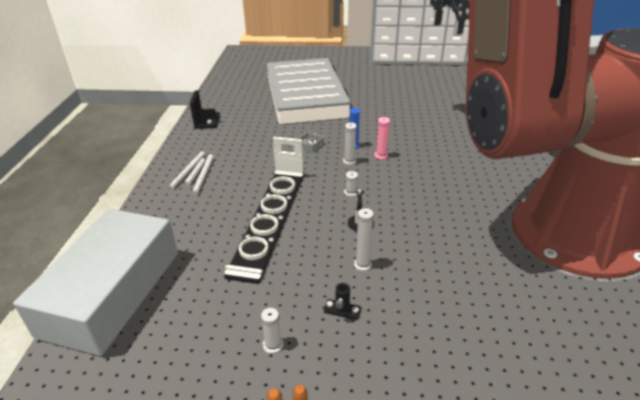

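View pics/wrist0.png

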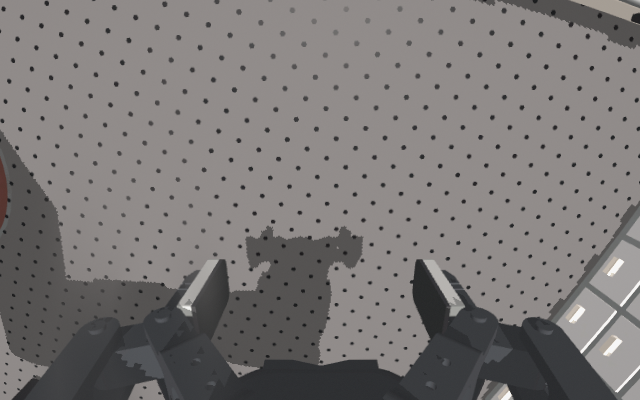

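The scene view shows steel posts at about (332,143), (209,217), (420,155) and (260,197). The blue and pink look-alikes are at (177,230) and (184,199), and the lens is at (295,170). The cups run from (293,246) to (374,213), with the end plate at (266,248). Next I'll measure them.

```bash
python3 - <<'E'
from h import *
for n,seeds in [("scene",[(332,143),(209,217),(420,155),(260,197),(295,170),(372,145),(184,199),(177,230)]),("side",[(365,240),(350,145),(272,330),(352,184),(359,210),(343,300)])]:
    z=np.load(n+"0.npz"); C=cloud(z,z["d"]); 
    for u,v in seeds:
        W=C[v-40:v+40,u-22:u+22].reshape(-1,3); c=C[v,u]
        ok=(np.hypot(*(W[:,:2]-c[:2]).T)<28)&(W[:,2]>12)
        W=W[ok]; zt=np.percentile(W[:,2],97); T=W[W[:,2]>zt-5]
        print(n,(u,v),"h",zt.round(1),"topc",((T.min(0)+T.max(0))/2).round(1),"ext",(T.max(0)-T.min(0)).round(0),"c",c.round(0),len(T))
z=np.load("scene0.npz")
p=z["p"]; cv2.imwrite("pics/crop0.png",cv2.resize(p[110:280,150:440],None,fx=2.7,fy=2.7,interpolation=cv2.INTER_CUBIC))
E
```

```text
scene (332, 143) h 125.4 topc [424.2 117.2 123.5] ext [23. 24.  6.] c [435. 113.  77.] 68
scene (209, 217) h 100.7 topc [ 458.3 -236.6   99.1] ext [25. 25.  7.] c [ 469. -238.   67.] 97
scene (420, 155) h 76.8 topc [564.  305.2  75.9] ext [24. 25.  7.] c [572. 296.  54.] 57
scene (260, 197) h 51.6 topc [ 450.3 -108.9   49.5] ext [24. 22.  5.] c [ 462. -110.   40.] 71
scene (295, 170) h 83.1 topc [436.6   0.7  82.4] ext [10. 17.  8.] c [441.   0.  47.] 18
scene (372, 145) h 57.5 topc [458.3 230.   55.6] ext [27. 24.  6.] c [468. 222.  38.] 46
scene (184, 199) h 100.7 topc [ 381.2 -267.6   99.6] ext [26. 24.  6.] c [ 392. -267.   66.] 89
scene (177, 230) h 101.7 topc [ 448.6 -313.2   99.8] ext [25. 25.  6.] c [ 462. -311.   66.] 105
side (365, 240) h 123.3 topc [422.4 122.3 121.4] ext [24. 25.  6.] c [420. 131.  70.] 129
side (350, 145) h 97.7 topc [ 455.9 -233.6   95.8] ext [23. 29.  6.] c [ 454. -220.   52.] 61
side (272, 330) h 74.1 topc [561.5 308.5  72.3] ext [24. 25.  6.] c [557. 320.  51.] 193
side (352, 184) h 48.6 topc [ 449.3 -103.4   46.8] ext [22. 24.  6.] c [446. -93.  30.] 68
side (359, 210) h 82.3 topc [434.    6.6  81.2] ext [8. 8. 7.] c [431.  19.  47.] 12
side (343, 300) h 55.8 topc [456.2 233.   54. ] ext [23. 24.  6.] c [454. 244.  39.] 114
```

View pics/crop0.png

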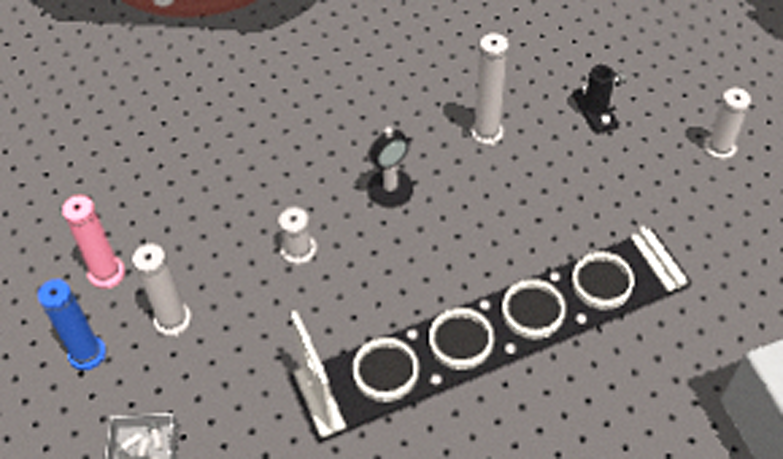

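The crop confirms four bare steel posts with heights 125, 100, 75 and 50. The blue and pink ones are both 100 high and aren't wanted. Next are the cups, in both views.

```bash
python3 - <<'E'
from h import *
res={}
for n,seeds in [("scene",[(293,246),(320,235),(348,224),(374,213)]),("side",[(282,185),(274,204),(264,225),(253,248)])]:
    z=np.load(n+"0.npz"); g=cv2.cvtColor(z["p"],cv2.COLOR_BGR2GRAY)
    for u,v in seeds:
        # radial: bright rim pixels along rays from seed -> project to z=20, circle fit
        pts=[]
        for a in np.linspace(0,2*np.pi,72,endpoint=False):
            r=np.arange(3,20,.25); uu=u+r*np.cos(a); vv=v+r*np.sin(a)
            pr=cv2.remap(g,uu.astype(np.float32)[None],vv.astype(np.float32)[None],cv2.INTER_LINEAR)[0].astype(float)
            w=np.where(pr>150)[0]
            if len(w): 
                # inner bright edge
                i=w[0]; pts.append((uu[i],vv[i]))
        P=onplane(z,pts,20)[:,:2]
        for _ in range(4):
            A=np.c_[2*P,np.ones(len(P))]; s=np.linalg.lstsq(A,(P**2).sum(1),rcond=None)[0]
            R=np.sqrt(s[2]+s[:2]@s[:2]); e=np.abs(np.hypot(*(P-s[:2]).T)-R); P=P[e<max(1.5,2*np.median(e))]
        print(n,(u,v),s[:2].round(1),"R",R.round(1),len(P))
    # black mask? end plate top edge via depth
    C=cloud(z,z["d"])
    m=(C[...,2]>60)&(C[...,2]<110)&(abs(C[...,0]-560)<60)&(abs(C[...,1]+130)<60)
    Q=C[m]; print("plate",len(Q),Q.mean(0).round(1) if len(Q) else 0, Q.max(0).round(0),Q.min(0).round(0))
E
```

```text
scene (293, 246) [ 605.8 -106.7] R 22.3 69
scene (320, 235) [614.7 -37.8] R 22.3 67
scene (348, 224) [623.6  31.7] R 22.2 71
scene (374, 213) [632.5 100.8] R 22.3 71
plate 98 [ 592.3 -167.2   88. ] [ 620. -162.  103.] [ 565. -172.   61.]
side (282, 185) [602.6 -98.3] R 19.9 62
side (274, 204) [611.4 -29.4] R 20.1 60
side (264, 225) [620.   39.2] R 20.3 64
side (253, 248) [628.8 108.2] R 20.8 61
plate 280 [ 589.3 -161.6   82.4] [ 620. -155.  100.] [ 563. -169.   60.]
```

Averaging both views and allowing for the inner-wall bias, the cups from the plate outward are at about (603.5,-104), (612.4,-35), (621.2,34.5) and (630,103.5), in mm. Spacing is 69.8 mm and the first cup is about 60 mm from the plate, both as described. I'll start with post_100 at (457,-235), jaws set perpendicular to the row.

```bash
python3 -m creep '[{"hand":1,"linear":[0.3,0.3,0],"twist":[0,0,0.19]},{"hand":1,"linear":[0.5,0.5,0],"twist":[0,0,0.38]},{"hand":1,"linear":[0.75,0.75,0],"twist":[0,0,0.57]},{"hand":1,"linear":[1,1,0],"twist":[0,0,0.76]},{"hand":1,"linear":[1,1,0],"twist":[0,0,0.95]}]' 40; python3 -m creep '[{"hand":1,"linear":[0.3,0.3,0],"twist":[0,0,0.19]},{"hand":1,"linear":[0.53,0.58,0],"twist":[0,0,0.3]},{"hand":1,"linear":[0.53,0.58,0],"twist":[0,0,0.31]},{"hand":1,"linear":[0.53,0.58,0],"twist":[0,0,0.31]},{"hand":1,"linear":[0.53,0.58,0],"twist":[0,0,0.31]}]'
cat > wl.py <<'E'
from h import *
import sys
c=env.calibration("wrist"); s=env.sense(); p,d=env.capture("wrist"); n=sys.argv[1]
cv2.imwrite(f"pics/{n}.png",p); np.savez(n+".npz",p=p,d=d,**{k:np.array(v) for k,v in c.items()})
from scipy.spatial.transform import Rotation as R
q=s["tcp_rot"]; M=R.from_quat([q[1],q[2],q[3],q[0]]).as_matrix()
print("t",round(s["clock"],2),"tcp",np.round(s["ee_pos"],1),"jaw",M[:,1].round(3),"z",M[:,2].round(3),"q",np.round(s["qpos"],2),"g",round(s["grip_width"],3),"F",np.round(s["force"],1))
C=cloud(c,d)
m=(C[...,2]>40)&(C[...,2]<135)
k,lab,st,ce=cv2.connectedComponentsWithStats(m.astype(np.uint8))
for i in range(1,k):
    if st[i,4]>60:
        Q=C[lab==i]; zt=np.percentile(Q[:,2],97); T=Q[Q[:,2]>zt-4]
        print(ce[i].round(0),"h",zt.round(1),"top",((T.min(0)+T.max(0))/2).round(1),"ext",(T.max(0)-T.min(0)).round(0))
E
python3 wl.py w1
```

```text
clock: 0.65
ee_pos: [379.1, -319.7, 255.8]
tcp_rot: [-0.001, 0.825, 0.566, 0.0]
force: [-1.0, -0.6, -0.0]
grip_width: 0.997
clock: 1.15
ee_pos: [458.5, -232.5, 255.6]
tcp_rot: [-0.001, 0.749, 0.662, -0.0]
force: [-0.6, 0.0, 0.3]
grip_width: 0.998
t 1.15 tcp [ 458.5 -232.5  255.6] jaw [ 0.992 -0.123 -0.002] z [-0.001  0.002 -1.   ] q [-0.61  0.27 -0.18  1.12  0.    1.08] g 0.998 F [-0.6  0.   0.3]
[294.  47.] h 51.4 top [ 449.6 -107.    50.1] ext [24. 24.  5.]
[468.  92.] h 102.2 top [ 595.9 -165.9  100.7] ext [65. 11.  5.]
[319. 187.] h 101.2 top [ 456.9 -236.3   99.9] ext [24. 24.  5.]
[245. 225.] h 101.0 top [ 379.1 -266.8   99.5] ext [25. 23.  5.]
[320. 258.] h 101.0 top [ 449.2 -312.9   99.6] ext [24. 25.  5.]
[496. 310.] h 53.0 top [ 650.7 -429.6   51.2] ext [30. 31.  4.]
[393. 350.] h 53.6 top [ 515.3 -474.2   52.8] ext [106.  74.   6.]
[494. 391.] h 53.6 top [ 659.  -556.1   52.3] ext [51. 48.  4.]
```

View pics/w1.png

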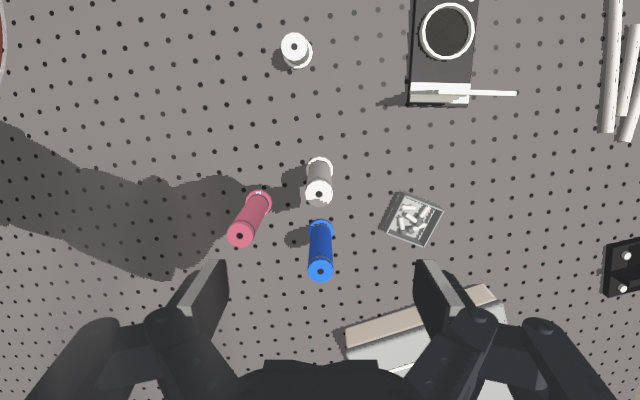

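The steel post_100 top is at (319,193), with blue at (320,270) and pink at (240,235). Its measured top, (456.9,-236.3) at height 100, agrees with the scene camera. Descending now.

```bash
python3 -m creep '[{"hand":1,"linear":[-0.01,-0.023,-0.3],"twist":[0,0,0]},{"hand":1,"linear":[-0.01,-0.023,-0.6],"twist":[0,0,0]},{"hand":1,"linear":[-0.01,-0.023,-0.9],"twist":[0,0,0]},{"hand":1,"linear":[-0.01,-0.023,-1],"twist":[0,0,0]},{"hand":1,"linear":[-0.01,-0.023,-1],"twist":[0,0,0]}]' 60; python3 -m creep '[{"hand":1,"linear":[0,0,-0.16],"twist":[0,0,0]},{"hand":1,"linear":[0,0,-0.16],"twist":[0,0,0]},{"hand":-1,"linear":[0,0,-0.16],"twist":[0,0,0]},{"hand":-1,"linear":[0,0,-0.16],"twist":[0,0,0]},{"hand":-1,"linear":[0,0,-0.16],"twist":[0,0,0]}]' 60; python3 -m creep '[{"hand":-1,"linear":[0,0,0],"twist":[0,0,0]},{"hand":-1,"linear":[0,0,0],"twist":[0,0,0]},{"hand":-1,"linear":[0,0,0],"twist":[0,0,0]},{"hand":-1,"linear":[0,0,0],"twist":[0,0,0]},{"hand":-1,"linear":[0,0,0],"twist":[0,0,0]}]' 60;
```

```text
clock: 1.7
ee_pos: [454.2, -236.5, 103.3]
tcp_rot: [-0.003, 0.751, 0.661, -0.001]
force: [0.5, -0.0, 0.0]
grip_width: 1.001
clock: 2.2
ee_pos: [454.9, -237.1, 80.6]
tcp_rot: [-0.002, 0.751, 0.661, -0.0]
force: [0.1, 0.0, 0.3]
grip_width: 0.518
clock: 2.7
ee_pos: [455.6, -237.5, 81.6]
tcp_rot: [-0.001, 0.751, 0.661, -0.0]
force: [-0.9, -0.6, 8.2]
grip_width: 0.278
```

```bash
python3 -m creep '[{"hand":-1,"linear":[0,0,0.2],"twist":[0,0,0]},{"hand":-1,"linear":[0,0,0.5],"twist":[0,0,0]},{"hand":-1,"linear":[0,0,0.8],"twist":[0,0,0]},{"hand":-1,"linear":[0,0,1],"twist":[0,0,0]},{"hand":-1,"linear":[0,0,1],"twist":[0,0,0]}]'; python3 -m creep '[{"hand":-1,"linear":[0.2,0.2,0],"twist":[0,0,0]},{"hand":-1,"linear":[0.4,0.45,0],"twist":[0,0,0]},{"hand":-1,"linear":[0.6,0.7,0],"twist":[0,0,0]},{"hand":-1,"linear":[0.75,0.95,0],"twist":[0,0,0]},{"hand":-1,"linear":[0.9,1,0],"twist":[0,0,0]}]';python3 wl.py w2
```

```text
clock: 3.2
ee_pos: [457.4, -238.7, 235.8]
tcp_rot: [0.002, 0.75, 0.661, 0.001]
force: [1.0, 0.0, -3.6]
grip_width: 0.277
clock: 3.7
ee_pos: [592.3, -84.4, 234.2]
tcp_rot: [0.0, 0.749, 0.662, 0.0]
force: [0.0, -1.0, -3.5]
grip_width: 0.278
t 3.7 tcp [592.3 -84.4 234.2] jaw [ 0.992 -0.123  0.001] z [ 0.001 -0.    -1.   ] q [-0.26  0.44  0.01  1.14  0.    1.43] g 0.278 F [ 0.  -1.  -3.5]
[130. 113.] h 84.7 top [433.2   0.9  84.7] ext [7. 5. 8.]
[184. 218.] h 51.3 top [ 450.1 -106.9   49.7] ext [24. 23.  5.]
[220. 383.] h 91.0 top [ 445.  -302.8   90.9] ext [13.  8.  7.]
[574. 381.] h 80.5 top [ 881.1 -381.5   78.8] ext [11. 11.  5.]
```

View pics/w2.png

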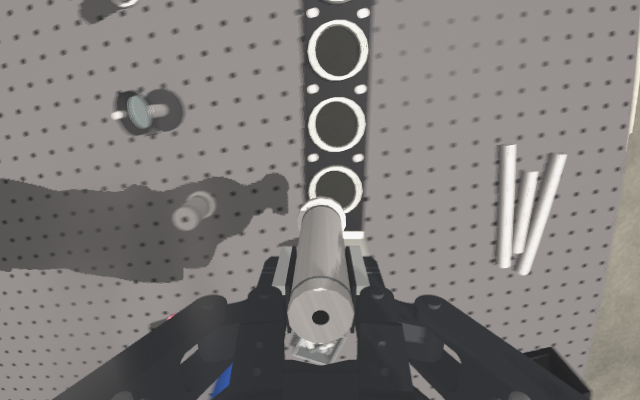

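The post is held straight. c2 is at (336,124), c3 at (338,50), and c1 is partly hidden behind the post. I'll refine the cup positions from this view.

```bash
python3 - <<'E'
from h import *
z=np.load("w2.npz"); g=cv2.cvtColor(z["p"],cv2.COLOR_BGR2GRAY)
for u,v in [(336,124),(338,50)]:
    for nm,zz in [("in",18),("out",18)]:
        pts=[]
        for a in np.linspace(0,2*np.pi,72,endpoint=False):
            r=np.arange(10,42,.25); pr=cv2.remap(g,(u+r*np.cos(a)).astype(np.float32)[None],(v+r*np.sin(a)).astype(np.float32)[None],cv2.INTER_LINEAR)[0]
            w=np.where(pr>165)[0]
            if len(w):
                i=w[0]; 
                if nm=="out":
                    j=np.where(pr[i:]<130)[0]
                    if not len(j): continue
                    i=i+j[0]
                pts.append((u+r[i]*np.cos(a),v+r[i]*np.sin(a)))
        P=onplane(z,pts,zz)[:,:2]
        for _ in range(4):
            s=np.linalg.lstsq(np.c_[2*P,np.ones(len(P))],(P**2).sum(1),rcond=None)[0]
            R=np.sqrt(s[2]+s[:2]@s[:2]); e=np.abs(np.hypot(*(P-s[:2]).T)-R); P=P[e<max(1.,2.5*np.median(e))]
        print((u,v),nm,s[:2].round(1),R.round(1),len(P))
E
```

```text
(336, 124) in [615.6 -36.3] 22.5 72
(336, 124) out [615.5 -36.6] 28.5 72
(338, 50) in [624.4  33. ] 22.5 72
(338, 50) out [624.4  33.1] 28.5 72
```

```bash
python3 -m creep '[{"hand":-1,"linear":[0.147,0.31,0],"twist":[0,0,0]},{"hand":-1,"linear":[0.147,0.315,0],"twist":[0,0,0]},{"hand":-1,"linear":[0.147,0.315,-0.3],"twist":[0,0,0]},{"hand":-1,"linear":[0.147,0.315,-0.6],"twist":[0,0,0]},{"hand":-1,"linear":[0.147,0.315,-0.7],"twist":[0,0,0]}]'; python3 wl.py w3
```

```text
clock: 4.25
ee_pos: [613.7, -37.3, 123.3]
tcp_rot: [-0.002, 0.749, 0.662, -0.002]
force: [-0.8, 0.5, -3.3]
grip_width: 0.28
t 4.25 tcp [613.7 -37.3 123.3] jaw [ 0.992 -0.122 -0.005] z [-0.005  0.001 -1.   ] q [-0.18  0.56 -0.1   0.92 -0.    1.51] g 0.28 F [-0.8  0.5 -3.3]
[ 29. 206.] h 79.4 top [434.7   1.3  79.8] ext [13. 24.  9.]
[321. 252.] h 134.1 top [615.2 -28.1 132.5] ext [50. 11.  5.]
[119. 329.] h 50.8 top [ 450.1 -106.8   49.4] ext [26. 26.  5.]
```

View pics/w3.png

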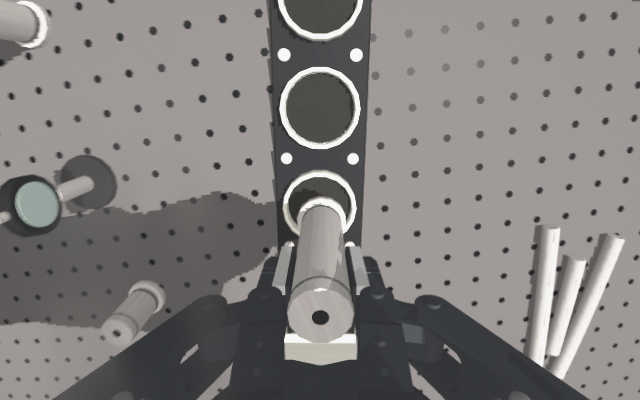

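The foot is over c2 (319,205) and centred to within about 2 mm. Lowering it.

```bash
python3 -m creep '[{"hand":-1,"linear":[0,0,-0.06],"twist":[0,0,0]},{"hand":-1,"linear":[0,0,-0.12],"twist":[0,0,0]},{"hand":-1,"linear":[0,0,-0.16],"twist":[0,0,0]},{"hand":-1,"linear":[0,0,-0.18],"twist":[0,0,0]},{"hand":-1,"linear":[0,0,-0.185],"twist":[0,0,0]}]';python3 -m creep '[{"hand":-1,"linear":[0,0,-0.007],"twist":[0,0,0]},{"hand":-1,"linear":[0,0,-0.014],"twist":[0,0,0]},{"hand":-1,"linear":[0,0,-0.014],"twist":[0,0,0]},{"hand":-1,"linear":[0,0,-0.014],"twist":[0,0,0]},{"hand":-1,"linear":[0,0,-0.014],"twist":[0,0,0]}]'
```

```text
clock: 4.8
ee_pos: [613.7, -37.4, 95.0]
tcp_rot: [-0.002, 0.749, 0.662, -0.002]
force: [-0.4, -0.3, -3.3]
grip_width: 0.273
clock: 5.3
ee_pos: [614.1, -37.5, 94.6]
tcp_rot: [-0.001, 0.749, 0.662, -0.001]
force: [-4.9, 0.0, 9.5]
grip_width: 0.277
```

It has made contact with the floor at the expected height. Releasing, then rising.

```bash
python3 -m creep '[{"hand":0,"linear":[0,0,0],"twist":[0,0,0]},{"hand":0.3,"linear":[0,0,0],"twist":[0,0,0]},{"hand":1,"linear":[0,0,0],"twist":[0,0,0]},{"hand":1,"linear":[0,0,0],"twist":[0,0,0]},{"hand":1,"linear":[0,0,0],"twist":[0,0,0]}]';python3 -m creep '[{"hand":1,"linear":[0,0,0.1],"twist":[0,0,0]},{"hand":1,"linear":[0,0,0.3],"twist":[0,0,0]},{"hand":1,"linear":[0,0,0.6],"twist":[0,0,0]},{"hand":1,"linear":[0,0,0.9],"twist":[0,0,0]},{"hand":1,"linear":[0,0,1],"twist":[0,0,0]}]'
```

```text
clock: 5.8
ee_pos: [614.1, -37.6, 94.6]
tcp_rot: [-0.001, 0.749, 0.662, -0.001]
force: [-0.0, 0.6, -0.4]
grip_width: 0.999
clock: 6.3
ee_pos: [615.9, -37.8, 249.5]
tcp_rot: [0.001, 0.749, 0.662, 0.001]
force: [0.1, 0.2, 0.3]
grip_width: 0.998
```

```bash
python3 -m creep '[{"hand":1,"linear":[-0.24,0.2,0],"twist":[0,0,0]},{"hand":1,"linear":[-0.48,0.4,0],"twist":[0,0,0]},{"hand":1,"linear":[-0.72,0.6,0],"twist":[0,0,0]},{"hand":1,"linear":[-0.9,0.75,0],"twist":[0,0,0]},{"hand":1,"linear":[-0.9,0.75,0],"twist":[0,0,0]}]';python3 wl.py w4
```

```text
clock: 6.8
ee_pos: [477.5, 76.9, 249.8]
tcp_rot: [0.0, 0.748, 0.663, 0.0]
force: [-1.3, 0.0, -0.5]
grip_width: 0.998
t 6.8 tcp [477.5  76.9 249.8] jaw [ 0.993 -0.12   0.001] z [ 0.001 -0.    -1.   ] q [ 0.01  0.22 -0.27  1.08 -0.    1.7 ] g 0.998 F [-1.3  0.  -0.5]
[276.  14.] h 58.0 top [457.2 229.1  56.9] ext [25. 23.  5.]
[626.  64.] h 78.9 top [776.3 130.9  80.4] ext [ 8. 33. 11.]
[249. 149.] h 126.1 top [423.4 119.8 124.7] ext [25. 25.  5.]
[286. 254.] h 86.2 top [433.9   1.8  85.1] ext [6. 6. 5.]
[467. 275.] h 113.9 top [615.4 -36.3 112.6] ext [26. 26.  5.]
[ 11. 298.] h 78.4 top [ 84.9 -46.5  80.2] ext [11. 10. 11.]
[315. 326.] h 51.1 top [ 450.  -106.7   49.7] ext [25. 25.  5.]
[416. 352.] h 61.6 top [ 566.4 -160.3   61.4] ext [5. 3. 7.]
```

View pics/w4.png

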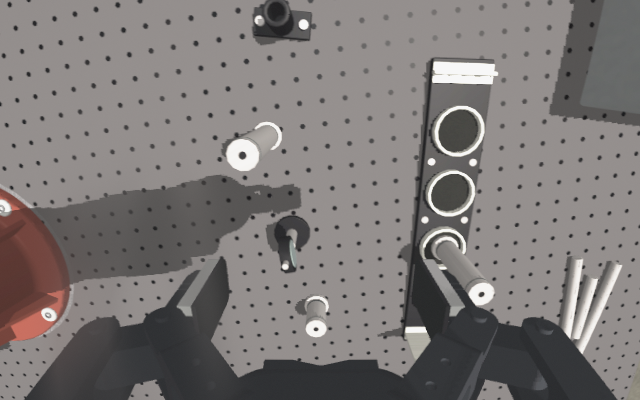

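post_100 stands in c2 with its top at 113 mm, at (481,293). post_125 is at (243,155), measured (423.4,119.8) at height 125, and it's the only one of that height.

```bash
python3 -m creep '[{"hand":1,"linear":[-0.25,0.2,0],"twist":[0,0,0]},{"hand":1,"linear":[-0.36,0.283,0],"twist":[0,0,0]},{"hand":1,"linear":[-0.36,0.283,0],"twist":[0,0,0]},{"hand":1,"linear":[-0.36,0.283,-0.3],"twist":[0,0,0]},{"hand":1,"linear":[-0.36,0.283,-0.5],"twist":[0,0,0]}]'; python3 -m creep '[{"hand":1,"linear":[0,0,-0.2],"twist":[0,0,0]},{"hand":1,"linear":[0,0,-0.4],"twist":[0,0,0]},{"hand":1,"linear":[0,0,-0.5],"twist":[0,0,0]},{"hand":1,"linear":[0,0,-0.5],"twist":[0,0,0]},{"hand":1,"linear":[0,0,-0.5],"twist":[0,0,0]}]'
```

```text
clock: 7.35
ee_pos: [427.0, 117.7, 173.7]
tcp_rot: [0.002, 0.749, 0.663, 0.001]
force: [-0.7, 0.5, 0.1]
grip_width: 1.003
clock: 7.85
ee_pos: [428.1, 117.2, 98.9]
tcp_rot: [0.002, 0.749, 0.663, 0.001]
force: [-0.1, 0.6, 0.7]
grip_width: 0.999
```

Correcting by (-4.5, +2), then closing.

```bash
python3 -m creep '[{"hand":1,"linear":[-0.03,0.012,0],"twist":[0,0,0]},{"hand":1,"linear":[-0.03,0.012,0],"twist":[0,0,0]},{"hand":-0.3,"linear":[-0.03,0.012,0],"twist":[0,0,0]},{"hand":-1,"linear":[-0.03,0.012,0],"twist":[0,0,0]},{"hand":-1,"linear":[-0.03,0.012,0],"twist":[0,0,0]}]' 60;  python3 -m creep '[{"hand":-1,"linear":[0,0,0],"twist":[0,0,0]},{"hand":-1,"linear":[0,0,0],"twist":[0,0,0]},{"hand":-1,"linear":[0,0,0],"twist":[0,0,0]},{"hand":-1,"linear":[0,0,0],"twist":[0,0,0]},{"hand":-1,"linear":[0,0,0],"twist":[0,0,0]}]' ;  python3 -m creep '[{"hand":-1,"linear":[0,0,0.2],"twist":[0,0,0]},{"hand":-1,"linear":[0,0,0.5],"twist":[0,0,0]},{"hand":-1,"linear":[0,0,0.8],"twist":[0,0,0]},{"hand":-1,"linear":[0,0,1],"twist":[0,0,0]},{"hand":-1,"linear":[0,0,1],"twist":[0,0,0]}]' 
```

```text
clock: 8.35
ee_pos: [423.8, 119.0, 99.2]
tcp_rot: [0.002, 0.749, 0.663, 0.002]
force: [0.3, -0.3, -0.5]
grip_width: 0.514
clock: 8.85
ee_pos: [423.4, 119.1, 99.4]
tcp_rot: [0.002, 0.749, 0.663, 0.002]
force: [-2.3, -0.3, 6.2]
grip_width: 0.272
clock: 9.35
ee_pos: [425.4, 119.4, 252.7]
tcp_rot: [0.004, 0.749, 0.663, 0.004]
force: [0.5, -0.2, -4.7]
grip_width: 0.275
```

```bash
python3 -m creep '[{"hand":-1,"linear":[0.18,-0.22,0],"twist":[0,0,0]},{"hand":-1,"linear":[0.36,-0.45,0],"twist":[0,0,0]},{"hand":-1,"linear":[0.54,-0.68,0],"twist":[0,0,0]},{"hand":-1,"linear":[0.74,-0.92,0],"twist":[0,0,0]},{"hand":-1,"linear":[0.74,-0.92,0],"twist":[0,0,0]}]'; python3 -m creep '[{"hand":-1,"linear":[0.2,-0.24,0],"twist":[0,0,0]},{"hand":-1,"linear":[0.35,-0.45,0],"twist":[0,0,0]},{"hand":-1,"linear":[0.42,-0.54,0],"twist":[0,0,0]},{"hand":-1,"linear":[0.42,-0.54,0],"twist":[0,0,0]},{"hand":-1,"linear":[0.42,-0.54,0],"twist":[0,0,0]}]'; python3 -c "
from h import *;s=env.sense();print(s['ee_pos'],s['tcp_rot'])"
```

```text
clock: 9.85
ee_pos: [538.8, -22.8, 250.1]
tcp_rot: [0.004, 0.75, 0.661, 0.003]
force: [-0.3, 1.6, -4.6]
grip_width: 0.277
clock: 10.35
ee_pos: [600.7, -103.5, 247.8]
tcp_rot: [0.002, 0.75, 0.661, 0.002]
force: [-0.0, 0.6, -4.3]
grip_width: 0.28
[ 600.72746869 -103.47499803  247.8484048 ] [0.00232438 0.75021096 0.66119021 0.00236931]
```

```bash
python3 -m creep '[{"hand":-1,"linear":[0.033,-0.015,0],"twist":[0,0,0]},{"hand":-1,"linear":[0.033,-0.015,-0.2],"twist":[0,0,0]},{"hand":-1,"linear":[0.033,-0.015,-0.5],"twist":[0,0,0]},{"hand":-1,"linear":[0.033,-0.015,-0.7],"twist":[0,0,0]},{"hand":-1,"linear":[0.033,-0.015,-0.7],"twist":[0,0,0]}]'; python3 wl.py w5; python3 - <<'E'
from h import *
p,d=env.capture("scene"); cv2.imwrite("pics/s5.png",cv2.resize(p[110:290,200:440],None,fx=3,fy=3,interpolation=cv2.INTER_CUBIC))
E
```

```text
clock: 10.85
ee_pos: [602.3, -103.9, 138.4]
tcp_rot: [-0.001, 0.75, 0.662, 0.0]
force: [-0.8, 0.6, -4.9]
grip_width: 0.275
t 10.85 tcp [ 602.3 -103.9  138.4] jaw [ 0.992 -0.125 -0.002] z [-0.001  0.002 -1.   ] q [-0.29  0.54 -0.09  0.94  0.    1.4 ] g 0.275 F [-0.8  0.6 -4.9]
[27. 95.] h 79.1 top [434.4   0.6  78.9] ext [13. 26.  8.]
[329. 119.] h 114.2 top [615.2 -36.3 113. ] ext [24. 25.  4.]
[320. 238.] h 133.9 top [603.9 -95.8 132.4] ext [51. 12.  5.]
[115. 242.] h 51.0 top [ 450.8 -107.    49.6] ext [26. 25.  5.]
```

View pics/w5.png

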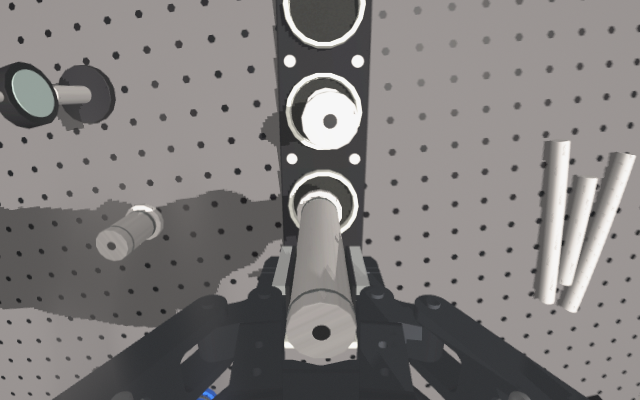

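View pics/s5.png

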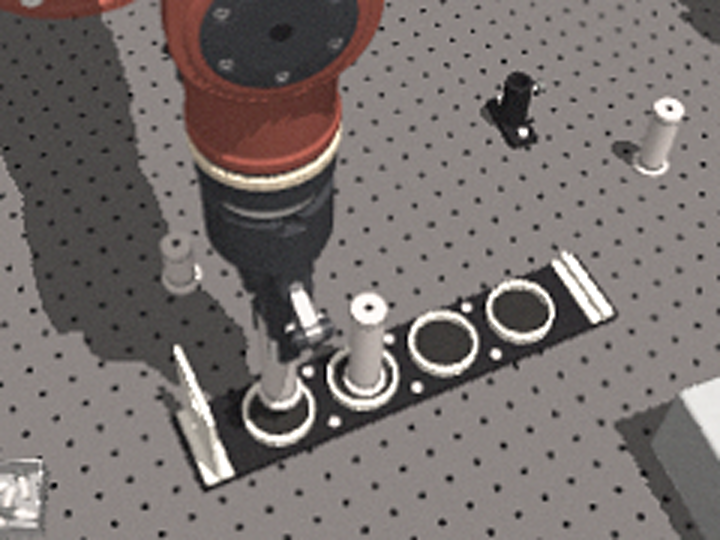

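The foot, at (319,210), is about 3 mm short in x of the c1 centre at (323,205). Correcting that, then lowering.

```bash
python3 -m creep '[{"hand":-1,"linear":[0.03,-0.012,0],"twist":[0,0,0]},{"hand":-1,"linear":[0.027,-0.012,-0.04],"twist":[0,0,0]},{"hand":-1,"linear":[0.027,-0.012,-0.1],"twist":[0,0,0]},{"hand":-1,"linear":[0.027,-0.012,-0.15],"twist":[0,0,0]},{"hand":-1,"linear":[0.027,-0.012,-0.165],"twist":[0,0,0]}]';python3 -m creep '[{"hand":-1,"linear":[0,0,-0.007],"twist":[0,0,0]},{"hand":-1,"linear":[0,0,-0.014],"twist":[0,0,0]},{"hand":-1,"linear":[0,0,-0.014],"twist":[0,0,0]},{"hand":-1,"linear":[0,0,-0.014],"twist":[0,0,0]},{"hand":-1,"linear":[0,0,-0.014],"twist":[0,0,0]}]'
```

```text
clock: 11.45
ee_pos: [608.9, -106.7, 117.4]
tcp_rot: [0.001, 0.75, 0.661, 0.002]
force: [-0.6, 0.5, -4.9]
grip_width: 0.28
clock: 11.95
ee_pos: [609.0, -106.8, 115.5]
tcp_rot: [0.001, 0.75, 0.661, 0.002]
force: [-0.3, -0.5, -4.6]
grip_width: 0.275
```

```bash
python3 -m creep '[{"hand":-1,"linear":[-0.02,0.007,0],"twist":[0,0,0]},{"hand":-1,"linear":[-0.02,0.007,-0.01],"twist":[0,0,0]},{"hand":-1,"linear":[-0.02,0.007,-0.02],"twist":[0,0,0]},{"hand":-1,"linear":[-0.02,0.007,-0.027],"twist":[0,0,0]},{"hand":-1,"linear":[-0.02,0.007,-0.027],"twist":[0,0,0]}]'
```

```text
clock: 12.45
ee_pos: [606.2, -105.8, 112.4]
tcp_rot: [0.002, 0.75, 0.661, 0.002]
force: [-4.1, 1.3, 6.0]
grip_width: 0.278
```

Contact at 112.4, as predicted. Releasing and rising, then on to post_50 at (450,-107).

```bash
python3 -m creep '[{"hand":0,"linear":[0,0,0],"twist":[0,0,0]},{"hand":0.3,"linear":[0,0,0],"twist":[0,0,0]},{"hand":1,"linear":[0,0,0],"twist":[0,0,0]},{"hand":1,"linear":[0,0,0],"twist":[0,0,0]},{"hand":1,"linear":[0,0,0],"twist":[0,0,0]}]';python3 -m creep '[{"hand":1,"linear":[0,0,0.1],"twist":[0,0,0]},{"hand":1,"linear":[0,0,0.3],"twist":[0,0,0]},{"hand":1,"linear":[0,0,0.6],"twist":[0,0,0]},{"hand":1,"linear":[0,0,0.8],"twist":[0,0,0]},{"hand":1,"linear":[0,0,0.8],"twist":[0,0,0]}]'; python3 -m creep '[{"hand":1,"linear":[-0.3,0,0],"twist":[0,0,0]},{"hand":1,"linear":[-0.6,0,0],"twist":[0,0,0]},{"hand":1,"linear":[-0.9,0,0],"twist":[0,0,0]},{"hand":1,"linear":[-1,0,0],"twist":[0,0,0]},{"hand":1,"linear":[-1,0,0],"twist":[0,0,0]}]'; python3 wl.py w6
```

```text
clock: 12.95
ee_pos: [606.2, -105.8, 112.4]
tcp_rot: [0.002, 0.75, 0.661, 0.002]
force: [-0.1, 0.6, 0.4]
grip_width: 0.996
clock: 13.45
ee_pos: [608.4, -106.4, 237.2]
tcp_rot: [0.005, 0.75, 0.661, 0.004]
force: [0.6, -0.3, 0.3]
grip_width: 0.998
clock: 13.95
ee_pos: [456.3, -106.1, 236.9]
tcp_rot: [0.005, 0.75, 0.661, 0.004]
force: [-0.6, -0.1, 0.1]
grip_width: 0.997
t 13.95 tcp [ 456.3 -106.1  236.9] jaw [ 0.992 -0.126  0.012] z [ 0.012 -0.002 -1.   ] q [-0.39  0.19 -0.34  1.03  0.    1.31] g 0.997 F [-0.6 -0.1  0.1]
[274.  65.] h 86.3 top [433.4   0.9  85. ] ext [5. 5. 5.]
[501.  84.] h 114.0 top [614.7 -36.3 112.7] ext [26. 24.  5.]
[487. 167.] h 133.3 top [ 602.8 -104.   132.1] ext [18. 23.  6.]
[311. 181.] h 51.5 top [ 450.  -107.4   50.2] ext [24. 24.  5.]
[471. 228.] h 101.6 top [ 595.7 -165.1  100. ] ext [66. 12.  5.]
[265. 338.] h 100.9 top [ 379.6 -266.2   99.5] ext [25. 24.  5.]
[334. 350.] h 79.9 top [ 448.2 -303.6   79. ] ext [19.  7.  6.]
[628. 362.] h 41.5 top [ 850.5 -420.5   40.8] ext [35. 12.  2.]
[491. 393.] h 53.0 top [ 643.1 -423.3   51.4] ext [36. 19.  5.]
```

View pics/w6.png

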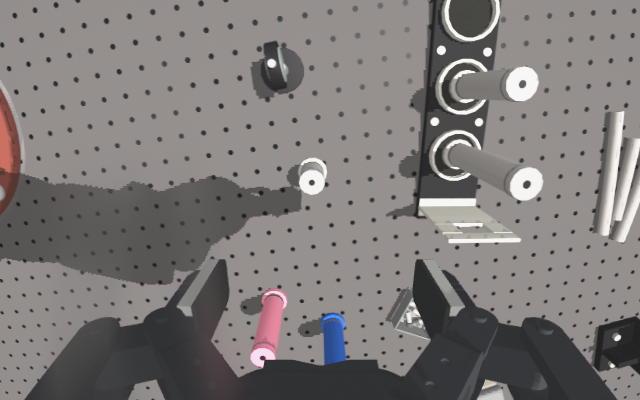

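post_125 stands in c1 (base at (458,157)) and post_100 in c2. post_50 is at (312,183), measured (450,-107.4) at height 50. Descending, with a small tilt correction.

```bash
python3 -m creep '[{"hand":1,"linear":[-0.04,-0.007,-0.3],"twist":[0.003,0.015,0]},{"hand":1,"linear":[-0.04,-0.007,-0.6],"twist":[0.003,0.015,0]},{"hand":1,"linear":[-0.04,-0.007,-0.9],"twist":[0.003,0.015,0]},{"hand":1,"linear":[-0.04,-0.007,-1],"twist":[0.003,0.015,0]},{"hand":1,"linear":[-0.04,-0.007,-1],"twist":[0.003,0.015,0]}]'; python3 -m creep '[{"hand":1,"linear":[0,0,-0.13],"twist":[0,0,0]},{"hand":1,"linear":[0,0,-0.26],"twist":[0,0,0]},{"hand":1,"linear":[0,0,-0.26],"twist":[0,0,0]},{"hand":1,"linear":[0,0,-0.26],"twist":[0,0,0]},{"hand":1,"linear":[0,0,-0.26],"twist":[0,0,0]}]'; python3 -c "
from h import *;s=env.sense();print(s['ee_pos'],s['tcp_rot'])"
```

```text
clock: 14.5
ee_pos: [451.2, -106.9, 84.5]
tcp_rot: [-0.002, 0.75, 0.661, -0.0]
force: [-0.4, -0.0, -0.5]
grip_width: 1.002
clock: 15.0
ee_pos: [452.5, -107.3, 46.7]
tcp_rot: [-0.001, 0.75, 0.661, 0.0]
force: [0.1, 0.2, -0.0]
grip_width: 0.999
[ 452.50748116 -107.29482595   46.72565667] [-6.93010180e-04  7.50058599e-01  6.61371009e-01  8.26306345e-05]
```

```bash
python3 -m creep '[{"hand":1,"linear":[-0.015,0,0],"twist":[0,0,0]},{"hand":0,"linear":[-0.015,0,0],"twist":[0,0,0]},{"hand":-0.3,"linear":[-0.015,0,0],"twist":[0,0,0]},{"hand":-1,"linear":[-0.015,0,0],"twist":[0,0,0]},{"hand":-1,"linear":[-0.015,0,0],"twist":[0,0,0]}]' 60;  python3 -m creep '[{"hand":-1,"linear":[0,0,0],"twist":[0,0,0]},{"hand":-1,"linear":[0,0,0],"twist":[0,0,0]},{"hand":-1,"linear":[0,0,0],"twist":[0,0,0]},{"hand":-1,"linear":[0,0,0],"twist":[0,0,0]},{"hand":-1,"linear":[0,0,0],"twist":[0,0,0]}]' ;  python3 -m creep '[{"hand":-1,"linear":[0,0,0.2],"twist":[0,0,0]},{"hand":-1,"linear":[0,0,0.5],"twist":[0,0,0]},{"hand":-1,"linear":[0,0,0.8],"twist":[0,0,0]},{"hand":-1,"linear":[0,0,1],"twist":[0,0,0]},{"hand":-1,"linear":[0,0,1],"twist":[0,0,0]}]' 
```

```text
clock: 15.5
ee_pos: [450.3, -107.3, 46.8]
tcp_rot: [-0.001, 0.75, 0.661, 0.0]
force: [-0.8, -0.1, 0.2]
grip_width: 0.332
clock: 16.0
ee_pos: [450.2, -107.3, 46.9]
tcp_rot: [-0.001, 0.75, 0.661, 0.0]
force: [-1.9, 1.6, 5.8]
grip_width: 0.274
clock: 16.5
ee_pos: [452.4, -108.1, 200.5]
tcp_rot: [0.002, 0.75, 0.661, 0.002]
force: [-0.9, -0.2, -1.9]
grip_width: 0.272
```

```bash
python3 -m creep '[{"hand":-1,"linear":[0.2,0.22,0],"twist":[0,0,0]},{"hand":-1,"linear":[0.4,0.45,0],"twist":[0,0,0]},{"hand":-1,"linear":[0.6,0.7,0],"twist":[0,0,0]},{"hand":-1,"linear":[0.78,0.9,0],"twist":[0,0,0]},{"hand":-1,"linear":[0.78,0.9,0],"twist":[0,0,0]}]'; python3 -m creep '[{"hand":-1,"linear":[0.2,0.24,0],"twist":[0,0,0]},{"hand":-1,"linear":[0.4,0.48,0],"twist":[0,0,0]},{"hand":-1,"linear":[0.42,0.5,0],"twist":[0,0,0]},{"hand":-1,"linear":[0.42,0.5,0],"twist":[0,0,0]},{"hand":-1,"linear":[0.42,0.5,0],"twist":[0,0,0]}]'; python3 wl.py w7
```

```text
clock: 17.0
ee_pos: [571.4, 30.4, 198.6]
tcp_rot: [0.002, 0.749, 0.663, 0.002]
force: [0.3, -0.8, -1.9]
grip_width: 0.272
clock: 17.5
ee_pos: [633.3, 104.6, 197.4]
tcp_rot: [0.001, 0.749, 0.663, 0.001]
force: [0.5, 0.1, -2.4]
grip_width: 0.273
t 17.5 tcp [633.3 104.6 197.4] jaw [ 0.993 -0.122  0.003] z [ 0.003 -0.001 -1.   ] q [ 0.05  0.55  0.09  1.11 -0.    1.74] g 0.273 F [ 0.5  0.1 -2.4]
[567.  90.] h 91.7 top [828.3 160.4  90.6] ext [110. 133.   6.]
[81. 63.] h 57.7 top [457.7 229.8  56.2] ext [25. 24.  5.]
[128. 321.] h 84.2 top [433.9   1.5  83.9] ext [7. 7. 7.]
[319. 342.] h 106.1 top [616.7 -26.6 105.6] ext [18.  7.  7.]
```

View pics/w7.png

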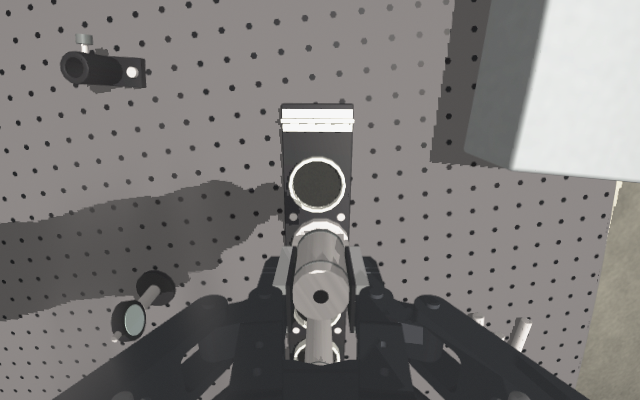

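```bash
python3 - <<'E'
from h import *
z=np.load("w7.npz"); print(onplane(z,[(317,184.5)],18).round(1))
E
python3 -m creep '[{"hand":-1,"linear":[-0.007,-0.015,0],"twist":[0,0,0]},{"hand":-1,"linear":[-0.007,-0.015,-0.2],"twist":[0,0,0]},{"hand":-1,"linear":[-0.007,-0.015,-0.4],"twist":[0,0,0]},{"hand":-1,"linear":[-0.007,-0.015,-0.6],"twist":[0,0,0]},{"hand":-1,"linear":[-0.007,-0.015,-0.65],"twist":[0,0,0]}]'; python3 wl.py w8
```

```text
[[631.  102.5  18. ]]
clock: 18.05
ee_pos: [629.7, 100.9, 97.5]
tcp_rot: [-0.0, 0.749, 0.662, -0.001]
force: [-1.1, 0.2, -1.5]
grip_width: 0.273
t 18.05 tcp [629.7 100.9  97.5] jaw [ 0.992 -0.123 -0.002] z [-0.002 -0.001 -1.   ] q [ 0.04  0.62 -0.06  0.89 -0.    1.74] g 0.273 F [-1.1  0.2 -1.5]
[612. 114.] h 83.6 top [776.1 129.9  84.5] ext [ 7. 31. 10.]
[320. 304.] h 133.7 top [631.8 102.2 132.4] ext [100.  36.   5.]
[ 56. 387.] h 69.6 top [433.1  17.   68.4] ext [14.  7.  5.]
```

View pics/w8.png

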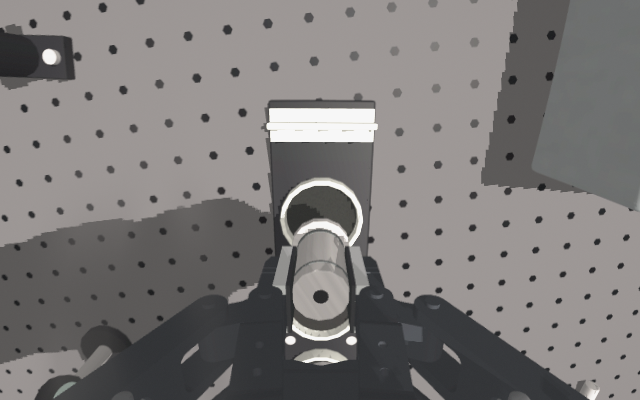

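The foot is aligned with c4 (centre about (321,217)). Lowering.

```bash
python3 -m creep '[{"hand":-1,"linear":[0.005,0.007,-0.06],"twist":[0,0,0]},{"hand":-1,"linear":[0.005,0.007,-0.12],"twist":[0,0,0]},{"hand":-1,"linear":[0.005,0.007,-0.18],"twist":[0,0,0]},{"hand":-1,"linear":[0.005,0.007,-0.23],"twist":[0,0,0]},{"hand":-1,"linear":[0.005,0.007,-0.245],"twist":[0,0,0]}]'; python3 -m creep '[{"hand":-1,"linear":[0,0,-0.007],"twist":[0,0,0]},{"hand":-1,"linear":[0,0,-0.014],"twist":[0,0,0]},{"hand":-1,"linear":[0,0,-0.014],"twist":[0,0,0]},{"hand":-1,"linear":[0,0,-0.014],"twist":[0,0,0]},{"hand":-1,"linear":[0,0,-0.014],"twist":[0,0,0]}]'
```

```text
clock: 18.6
ee_pos: [630.5, 102.2, 60.4]
tcp_rot: [-0.0, 0.749, 0.662, -0.001]
force: [0.1, 0.6, -2.6]
grip_width: 0.274
clock: 19.1
ee_pos: [630.6, 102.2, 60.0]
tcp_rot: [-0.0, 0.749, 0.662, -0.001]
force: [-6.6, -0.9, 11.9]
grip_width: 0.273
```

```bash
python3 -m creep '[{"hand":0,"linear":[0,0,0],"twist":[0,0,0]},{"hand":0.3,"linear":[0,0,0],"twist":[0,0,0]},{"hand":1,"linear":[0,0,0],"twist":[0,0,0]},{"hand":1,"linear":[0,0,0],"twist":[0,0,0]},{"hand":1,"linear":[0,0,0],"twist":[0,0,0]}]';python3 -m creep '[{"hand":1,"linear":[0,0,0.1],"twist":[0,0,0]},{"hand":1,"linear":[0,0,0.3],"twist":[0,0,0]},{"hand":1,"linear":[0,0,0.6],"twist":[0,0,0]},{"hand":1,"linear":[0,0,0.9],"twist":[0,0,0]},{"hand":1,"linear":[0,0,1],"twist":[0,0,0]}]'; python3 -m creep '[{"hand":1,"linear":[-0.1,0.3,0],"twist":[0,0,0]},{"hand":1,"linear":[-0.2,0.6,0],"twist":[0,0,0]},{"hand":1,"linear":[-0.3,0.9,0],"twist":[0,0,0]},{"hand":1,"linear":[-0.35,1,0],"twist":[0,0,0]},{"hand":1,"linear":[-0.35,1,0],"twist":[0,0,0]}]'; python3 wl.py w9
```

```text
clock: 19.6
ee_pos: [630.6, 102.2, 59.8]
tcp_rot: [-0.0, 0.749, 0.662, -0.001]
force: [-0.7, 0.0, 0.1]
grip_width: 0.995
clock: 20.1
ee_pos: [632.6, 102.3, 214.9]
tcp_rot: [0.002, 0.749, 0.662, 0.002]
force: [0.2, 0.4, -0.5]
grip_width: 1.002
clock: 20.6
ee_pos: [578.9, 254.5, 214.8]
tcp_rot: [0.002, 0.748, 0.663, 0.002]
force: [0.3, -0.2, -1.0]
grip_width: 1.007
t 20.6 tcp [578.9 254.5 214.8] jaw [ 0.993 -0.12   0.005] z [ 0.005 -0.001 -1.   ] q [ 0.3   0.52  0.08  1.13 -0.    1.99] g 1.007 F [ 0.3 -0.2 -1. ]
[591. 196.] h 91.6 top [826.5 222.4  90.4] ext [107. 254.   6.]
[291. 132.] h 76.3 top [562.9 307.1  74.7] ext [25. 24.  5.]
[195. 221.] h 57.7 top [457.3 230.8  56.1] ext [24. 23.  5.]
[386. 320.] h 64.1 top [630.7 101.9  62.7] ext [25. 26.  5.]
```

View pics/w9.png

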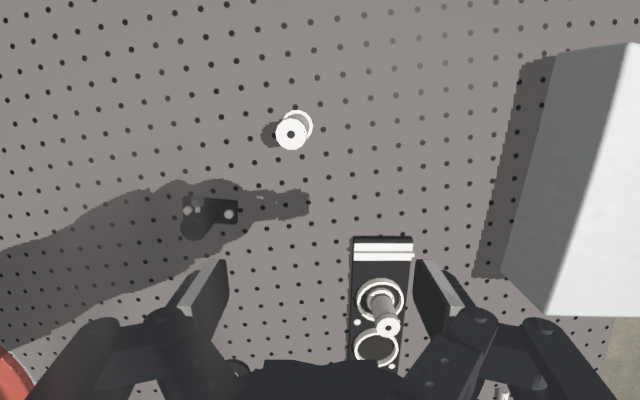

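post_50 stands in c4 with its top at 63 mm, at (387,327). post_75 is at (291,133), measured (562.9,307.1) at height 75.

```bash
python3 -m creep '[{"hand":1,"linear":[-0.1,0.3,0],"twist":[0,0.006,0]},{"hand":1,"linear":[-0.11,0.35,0],"twist":[0,0.006,0]},{"hand":1,"linear":[-0.11,0.35,-0.2],"twist":[0,0.006,0]},{"hand":1,"linear":[-0.11,0.35,-0.4],"twist":[0,0.006,0]},{"hand":1,"linear":[-0.11,0.35,-0.6],"twist":[0,0.006,0]}]'; python3 -c "
from h import *;s=env.sense();print(s['ee_pos'],s['tcp_rot'])"
```

```text
clock: 21.15
ee_pos: [564.1, 303.9, 123.8]
tcp_rot: [0.001, 0.749, 0.662, -0.0]
force: [-0.8, -0.3, 0.7]
grip_width: 0.999
[564.08017741 303.94548539 123.81022348] [ 8.76104650e-04  7.49098109e-01  6.62458483e-01 -1.15766003e-04]
```

```bash
python3 -m creep '[{"hand":1,"linear":[-0.012,0.02,-0.2],"twist":[0,0,0]},{"hand":1,"linear":[-0.012,0.02,-0.4],"twist":[0,0,0]},{"hand":1,"linear":[-0.012,0.02,-0.405],"twist":[0,0,0]},{"hand":1,"linear":[-0.012,0.02,-0.405],"twist":[0,0,0]},{"hand":1,"linear":[-0.012,0.02,-0.405],"twist":[0,0,0]}]';python3 -m creep '[{"hand":0,"linear":[0,0,0],"twist":[0,0,0]},{"hand":-0.3,"linear":[0,0,0],"twist":[0,0,0]},{"hand":-1,"linear":[0,0,0],"twist":[0,0,0]},{"hand":-1,"linear":[0,0,0],"twist":[0,0,0]},{"hand":-1,"linear":[0,0,0],"twist":[0,0,0]}]' 60;python3 -m creep '[{"hand":-1,"linear":[0,0,0],"twist":[0,0,0]},{"hand":-1,"linear":[0,0,0],"twist":[0,0,0]},{"hand":-1,"linear":[0,0,0],"twist":[0,0,0]},{"hand":-1,"linear":[0,0,0],"twist":[0,0,0]},{"hand":-1,"linear":[0,0,0],"twist":[0,0,0]}]'
```

```text
clock: 21.65
ee_pos: [563.8, 306.7, 64.9]
tcp_rot: [0.001, 0.749, 0.662, 0.001]
force: [0.3, 0.6, 0.2]
grip_width: 1.002
clock: 22.15
ee_pos: [563.8, 306.9, 65.3]
tcp_rot: [0.001, 0.749, 0.662, 0.001]
force: [-1.3, -0.4, 4.8]
grip_width: 0.275
clock: 22.65
ee_pos: [563.8, 306.9, 65.3]
tcp_rot: [0.001, 0.749, 0.662, 0.001]
force: [-0.2, 0.3, 2.4]
grip_width: 0.28
```

```bash
python3 -m creep '[{"hand":-1,"linear":[0,0,0.2],"twist":[0,0,0]},{"hand":-1,"linear":[0,0,0.5],"twist":[0,0,0]},{"hand":-1,"linear":[0,0,0.8],"twist":[0,0,0]},{"hand":-1,"linear":[0,0,1],"twist":[0,0,0]},{"hand":-1,"linear":[0,0,1],"twist":[0,0,0]}]'; python3 -m creep '[{"hand":-1,"linear":[0.06,-0.3,0],"twist":[0,0,0]},{"hand":-1,"linear":[0.12,-0.6,0],"twist":[0,0,0]},{"hand":-1,"linear":[0.18,-0.9,0],"twist":[0,0,0]},{"hand":-1,"linear":[0.2,-1,0],"twist":[0,0,0]},{"hand":-1,"linear":[0.2,-1,0],"twist":[0,0,0]}]'; python3 -m creep '[{"hand":-1,"linear":[0.06,-0.3,0],"twist":[0,0,0]},{"hand":-1,"linear":[0.12,-0.6,0],"twist":[0,0,0]},{"hand":-1,"linear":[0.19,-0.8,0],"twist":[0,0,0]},{"hand":-1,"linear":[0.19,-0.8,0],"twist":[0,0,0]},{"hand":-1,"linear":[0.19,-0.8,0],"twist":[0,0,0]}]'; python3 wl.py w10
```

```text
clock: 23.15
ee_pos: [565.9, 307.8, 219.8]
tcp_rot: [0.003, 0.749, 0.662, 0.005]
force: [1.3, 0.1, -2.1]
grip_width: 0.279
clock: 23.65
ee_pos: [595.7, 155.4, 218.3]
tcp_rot: [0.002, 0.75, 0.661, 0.004]
force: [0.2, -0.0, -2.7]
grip_width: 0.277
clock: 24.15
ee_pos: [623.8, 36.1, 217.2]
tcp_rot: [0.001, 0.751, 0.661, 0.003]
force: [-0.1, 1.2, -2.0]
grip_width: 0.278
t 24.15 tcp [623.8  36.1 217.2] jaw [ 0.992 -0.127  0.006] z [ 0.006  0.003 -1.   ] q [-0.06  0.5   0.06  1.12  0.    1.64] g 0.278 F [-0.1  1.2 -2. ]
[564.  43.] h 91.8 top [829.5 128.   90.5] ext [111.  71.   6.]
[317. 111.] h 64.4 top [630.9 101.9  63.1] ext [24. 24.  5.]
[125. 249.] h 85.1 top [433.5   1.2  84.4] ext [6. 7. 6.]
[319. 349.] h 125.0 top [607.8 -95.2 125.1] ext [18.  7.  8.]
```

View pics/w10.png

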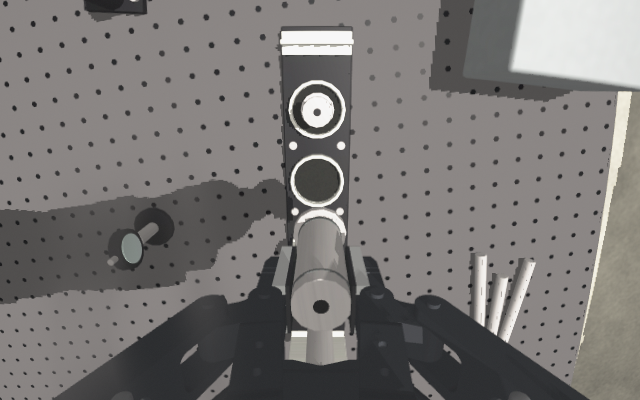

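c3 is clear at (317,181), with post_50 in c4 at (317,110). Descending into c3.

```bash
python3 -m creep '[{"hand":-1,"linear":[0,-0.019,0],"twist":[0.004,0.008,0]},{"hand":-1,"linear":[0,-0.019,-0.2],"twist":[0.004,0.008,0]},{"hand":-1,"linear":[0,-0.019,-0.4],"twist":[0.004,0.008,0]},{"hand":-1,"linear":[0,-0.019,-0.6],"twist":[0.004,0.008,0]},{"hand":-1,"linear":[0,-0.019,-0.65],"twist":[0.004,0.008,0]}]'; python3 wl.py w11
```

```text
clock: 24.7
ee_pos: [621.2, 35.3, 116.6]
tcp_rot: [-0.004, 0.75, 0.662, 0.0]
force: [-0.6, -0.3, -3.3]
grip_width: 0.275
t 24.7 tcp [621.2  35.3 116.6] jaw [ 0.992 -0.124 -0.006] z [-0.005  0.006 -1.   ] q [-0.06  0.58 -0.08  0.92  0.01  1.63] g 0.275 F [-0.6 -0.3 -3.3]
[605.  37.] h 86.6 top [776.5 127.6  86.6] ext [ 9. 27.  8.]
[323. 118.] h 64.1 top [631.  102.   62.8] ext [25. 25.  5.]
[321. 283.] h 131.1 top [623.3  37.3 131.1] ext [51. 28.  8.]
[ 51. 312.] h 84.2 top [435.2   2.3  84. ] ext [10.  8.  7.]
```

View pics/w11.png

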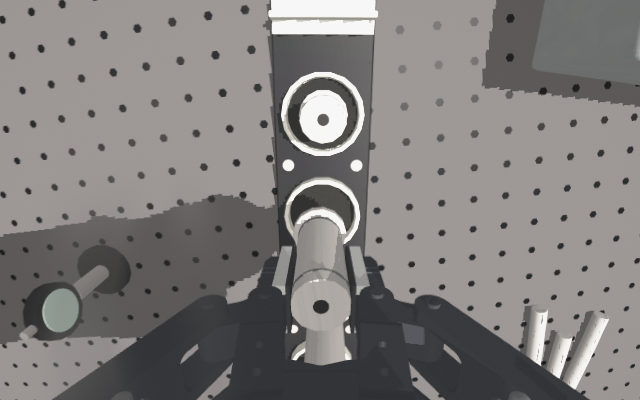

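```bash
python3 -m creep '[{"hand":-1,"linear":[0.008,-0.016,-0.03],"twist":[-0.007,-0.004,0]},{"hand":-1,"linear":[0.008,-0.016,-0.1],"twist":[-0.007,-0.004,0]},{"hand":-1,"linear":[0.008,-0.016,-0.17],"twist":[-0.007,-0.004,0]},{"hand":-1,"linear":[0.008,-0.016,-0.22],"twist":[-0.007,-0.004,0]},{"hand":-1,"linear":[0.008,-0.016,-0.245],"twist":[-0.007,-0.004,0]}]'; python3 -m creep '[{"hand":-1,"linear":[0,0,-0.007],"twist":[0,0,0]},{"hand":-1,"linear":[0,0,-0.014],"twist":[0,0,0]},{"hand":-1,"linear":[0,0,-0.014],"twist":[0,0,0]},{"hand":-1,"linear":[0,0,-0.014],"twist":[0,0,0]},{"hand":-1,"linear":[0,0,-0.014],"twist":[0,0,0]}]'
```

```text
clock: 25.25
ee_pos: [622.5, 32.7, 79.6]
tcp_rot: [-0.001, 0.75, 0.662, -0.001]
force: [0.1, 0.0, -3.3]
grip_width: 0.279
clock: 25.75
ee_pos: [622.4, 32.6, 78.3]
tcp_rot: [-0.001, 0.75, 0.662, -0.001]
force: [-5.2, 0.3, 6.4]
grip_width: 0.275
```

Seated. Releasing, rising, backing off and checking.

```bash
python3 -m creep '[{"hand":0,"linear":[0,0,0],"twist":[0,0,0]},{"hand":0.3,"linear":[0,0,0],"twist":[0,0,0]},{"hand":1,"linear":[0,0,0],"twist":[0,0,0]},{"hand":1,"linear":[0,0,0],"twist":[0,0,0]},{"hand":1,"linear":[0,0,0],"twist":[0,0,0]}]';python3 -m creep '[{"hand":1,"linear":[0,0,0.1],"twist":[0,0,0]},{"hand":1,"linear":[0,0,0.3],"twist":[0,0,0]},{"hand":1,"linear":[0,0,0.6],"twist":[0,0,0]},{"hand":1,"linear":[0,0,0.9],"twist":[0,0,0]},{"hand":1,"linear":[0,0,1],"twist":[0,0,0]}]'; python3 -m creep '[{"hand":1,"linear":[-0.3,0,0],"twist":[0,0,0]},{"hand":1,"linear":[-0.6,0,0],"twist":[0,0,0]},{"hand":1,"linear":[-0.9,0,0],"twist":[0,0,0]},{"hand":1,"linear":[-1,0,0.1],"twist":[0,0,0]},{"hand":1,"linear":[-1,0,0.1],"twist":[0,0,0]}]'; python3 wl.py w12;  python3 - <<'E'
from h import *
p,d=env.capture("scene"); a=cv2.resize(p[110:290,180:440],None,fx=3,fy=3,interpolation=cv2.INTER_CUBIC)
cv2.imwrite("pics/s12.png",a)
p,d=env.capture("side"); cv2.imwrite("pics/d12.png",cv2.resize(p[90:310,200:420],None,fx=2.7,fy=2.7,interpolation=cv2.INTER_CUBIC))
E
```

```text
clock: 26.25
ee_pos: [622.5, 32.6, 78.3]
tcp_rot: [-0.001, 0.75, 0.662, -0.001]
force: [0.1, 0.3, -1.7]
grip_width: 0.998
clock: 26.75
ee_pos: [624.4, 32.6, 233.3]
tcp_rot: [0.001, 0.75, 0.662, 0.002]
force: [1.3, 0.0, -0.7]
grip_width: 1.002
clock: 27.25
ee_pos: [473.1, 32.7, 249.9]
tcp_rot: [0.002, 0.75, 0.662, 0.002]
force: [0.8, 0.0, 0.5]
grip_width: 0.999
t 27.25 tcp [473.1  32.7 249.9] jaw [ 0.992 -0.124  0.006] z [ 0.006  0.    -1.   ] q [-0.09  0.19 -0.3   1.07  0.    1.61] g 0.999 F [0.8 0.  0.5]
[626.  34.] h 74.1 top [776.1 130.6  74.4] ext [ 8. 34.  8.]
[476.  87.] h 64.2 top [630.9 101.9  62.9] ext [25. 24.  5.]
[473. 163.] h 89.0 top [622.3  32.6  87.6] ext [24. 25.  5.]
[283. 215.] h 86.4 top [433.5   0.8  85.2] ext [6. 6. 5.]
[472. 236.] h 114.0 top [614.6 -35.9 112.7] ext [25. 24.  5.]
[  7. 275.] h 66.1 top [ 88.7 -49.2  65.8] ext [6. 9. 7.]
[464. 286.] h 116.7 top [611.9 -95.  116.1] ext [11.  7.  7.]
[421. 332.] h 86.5 top [ 567.5 -161.5   87. ] ext [8. 4. 9.]
```

View pics/s12.png

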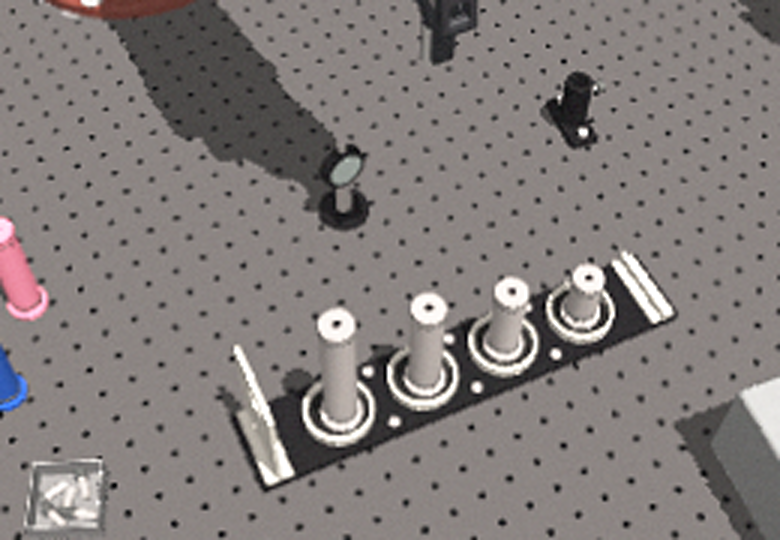

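View pics/d12.png

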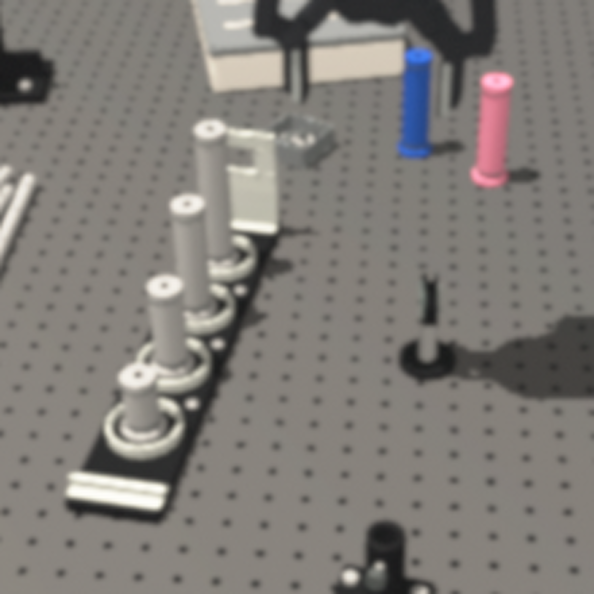

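Both crops show the four posts upright in the cups, stepping down from the end plate. In the scene crop their tops are at (337,323), (429,307), (511,292) and (588,277). The lens still stands at (344,190).

```bash
python3 -c "
from h import *;print(env.finish_job())"
```

```text
the job is handed in; nothing more can be done
None
```

All four steel posts are standing upright in the rack and the job is handed in, at about 27 s on the clock. From the end plate outward they run post_125, post_100, post_75, post_50.

- **Heights:** the last wrist view measured the tops of post_100, post_75 and post_50 within about 1 mm of the 113, 88 and 63 mm they should have on the cup floors. post_125 was cut off by the gripper in that view. Earlier wrist depth of its partly seen top read 133 mm against an expected 138, but it touched down at the expected height, and both fixed cameras show it upright in its cup.
- **Other objects:** the mounted lens hasn't moved (about (433.5, 1) mm in the wrist views before and after). I didn't touch the blue or pink posts.
- **Forces:** the end-of-call wrist readings stayed below about 15 N; I did not monitor the force within a move.
- **Disagreements:** the side camera's positions were 3–6 mm off the scene camera's in y for most posts, and its cup positions were about 8 mm off. I used the wrist and scene cameras for the final alignment. One correction over the end-plate cup overshot by 3 mm, and I fixed it before setting post_125 down.

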